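# Start a connector test: shuttle home, hood shut, start pressed

## Robot

A 6-joint arm with a two-finger parallel gripper is mounted at the origin on a cart in front of the work surface, level with it; the furniture and walls round the work are solid. World frame = base frame: x ahead of the robot, y to its left, z up, the work surface at z = 0. Lengths are in mm, angles in rad, forces in N, time in s.
With the tool pointing down it reaches from about 300 to 775 mm from the base axis. Payload 14.6 kg.
Tool frame: the origin (TCP) lies at the very end of the fingers, on their centre line; the grasp point (between the pads) lies 19 mm behind it (manip.grip_point_offset is the distance from the TCP to the grasp point, in mm); z points along the fingers, y is the line along which they close (so a half turn about z gives the same grasp; the last joint's range is limited). The gripper opens to 94 mm and grips with 3 to 60 N. Pads are 16 mm wide; open, the fingers measure 119 mm over their backs; the gripper's body (75 mm by 177 mm) begins 78 mm behind the grasp point.
Start: joints at [-1.327, 0.3, 1.521, -0, 1.321, -0.067], TCP at [168.194, -523.641, 173.546] pointing down, gripper open.
Joint ranges: [-3.03, 3.03], [-0.79, 2.21], [0.23, 2.52], [-1.04, 4.18], [0, 3.07], [-2.55, 2.55]. Speed limits (rad/s): [2.22, 2.22, 2.57, 3.14, 3.14, 3.14].

## Interface

Orientations are given as [roll, pitch, yaw] about the fixed x, y, z axes, in that order (R = Rz(yaw) Ry(pitch) Rx(roll)).
In Python, from cell import telemetry, eyes, manip gives the robot as it stands.
- The arm moves only by the tool play_rows, never from a script. Its arguments are lists of equal length, an entry for each row: "translation": the shift along the world's x, y, z in m, a list of three; "yaw": the turn about the world's z in rad. A call has 1 to 12 rows; each row is the pose to reach, as a shift and turn from the pose commanded when the call began; what a row does not reach only later rows make up. A row lasts 1/8 s, in which the tool goes at most 62.5 mm and 10.7 degrees, less where a joint would pass 70% of its speed; a pose out of reach is approached as far as the arm can. A call with a gripper value outside its range is refused whole. "hand" is the opening, from 0 (shut) to 1 (fully open), set as the call begins (left out, the last holds). The fingers move at their own pace and stop on an object; "force" is the grip in N (left out, the last holds). Time passes only in rows, so rows that repeat a pose let the fingers close. It gives the time, the measured TCP pose, the force, the opening and the grip force at its end, in the units of the state.
- telemetry.read_state(): the state, without advancing time (a new reading comes with each control period).
- eyes.camera(name): name is "scene" or "top"; returns a dict with "pixels" (420x560x3 uint8, red, green, blue), "fx", "fy", "cx", "cy" (pixels), "cam_to_world" (4x4, takes a point from camera to world coordinates). Camera axes: x right, y up, looking along -z (the intrinsics and any distortion apply to the point x, -y, -z); pixel columns grow to the right and rows downward; lengths in mm; the calibration is good to about 2 mm. A picture is of the moment at which its call begins. There is no depth.
- manip.sign_off(): hands the job in; it is judged then, once.
The state is a dict: "clock": time; "joints": joint angles; "qd": joint speeds; "effort": joint torques, N m; "eef_pos": TCP position; "eef_rot": TCP orientation; "wrist_force": force on the tool from outside, world axes, zero at the start; "moment": the same for the moment, N m; "finger_gap": finger opening in mm; "finger_force": force on a finger pad.
Only numpy, scipy, OpenCV 4.12 (cv2) and the standard library are available. Lean on these libraries where they do the work, as an engineer would, in place of code of your own. Each camera call takes 0.05 s, during which the arm holds its last target. There are 200 camera calls.

## Task

The connector is already clipped in the test fixture's shuttle. With the fingertips, push the shuttle fully home onto the test probes, push the hood down until it is fully shut in its catches, and then press the start button (the small low one, not the mushroom-headed stop) all the way down and let it come up again. Do not press start before the hood is shut, never press stop, and leave the control box and the loose things where they stand: nothing is picked up.

Things in the scene. Friction and masses are not known exactly. Their poses are not given: they have to be found in the camera images.
- fixture: connector test fixture, fixed: aluminium base 200 x 160 mm (x -98 to 102, y +-80, top z=15), grey tester housing at the back (x 32 to 100, y +-58, top z=73; hinge knuckles to z=81), two dark catch posts at x=-58, y=+-66, 59 high. Origin on the bench under its middle; +x points to its back, away from the operator, y left, z up. All fixture sizes are in mm in this frame
- shuttle (a joint): the sliding carriage with the black connector; 0 = fully home against its stop, grows to 0.046 m as it comes out towards the fixture's front (-x). Starts 0.028 to 0.045 out, stays where it is left, takes about 3 to 5 N to push. While it is out, the hood's lip lands on it and the hood cannot shut
- push_plate (a point): middle of the front face of the shuttle's upright push plate (aluminium, 56 mm wide in y, 8 mm thick, from z=18 to z=58); this point is at z=44, and at x=-94 when the shuttle is home. Push it along the fixture's +x
- hood (a joint): white sheet-metal hood with a clear window, hinged along the fixture's y axis at x=30, z=76.5; 0 = fully shut (top face level, z=80.5), grows as its front rises, at most 1.7 rad. 100 mm wide in y, 100 mm from hinge to front lip; lip and sides reach 45 mm below the hinge axis when shut. Starts 1.3 to 1.6 rad open, stays where it is left; about 2 N at the front edge moves it
- hood_edge (a point): point on the middle of the hood's outer (top) face, 88 mm from the hinge axis, 12 mm from the front edge and 4 mm outside the axis: where to push, on sheet metal just in front of the window. Lowered, the hood meets two sprung ball catches at about 0.14 rad; about 8 N down here snaps it past them and fully shut
- control_box: loose grey control box, 112 x 64 mm, top at 39 mm, 0.8 kg, beside the fixture's front half, to its left or its right. Origin: centre of its underside; its long axis is x; start button at x=-26, stop button at x=+26 mm, stub aerial at the +x end, 70 mm high
- start_top (a point): centre of the top of the start button: low black cap 23 mm across, 50 mm above the bench when up, 8 mm above its steel bezel
- start_button (a joint): start button, 0 = up, 0.005 m = fully down; spring, 1.5 N to begin and 5 N fully down
- stop_top (a point): centre of the top of the stop button: black mushroom head 40 mm across, top 66 mm above the bench; not to be pressed
- stop_button (a joint): stop button, 0 = up, 0.005 m = fully down; not to be pressed
- bin: loose blue open parts bin, 104 x 74 x 45 mm, on the other side of the fixture from the control box; origin centre of its underside; not part of the job
- terminal_tin: loose round tin, 67 mm across, 22 high, near the bench's front edge; not part of the job
- dial_knob: loose black knob, 32 mm across, 28 high, near the bench's front edge; not part of the job
- lead_bundle: loose tied bundle of leads, 27 x 166 x 8 mm, near the bench's front edge; not part of the job
- white_housing: loose white connector housing, 22 x 28 x 13 mm; not part of the job
- green_housing: loose green connector housing, 22 x 22 x 13 mm; not part of the job
- tweezers_a: loose tweezers, 14 x 122 x 8 mm; not part of the job

How it is judged:
By the outcome, as a careful person would: the job done as asked, in the order asked, and still so for the second after the job is handed in, with the robot touching nothing.
It also fails if it takes over 59 s, if anything falls off the work surface, if the arm or the gripper's body presses on something with over 40 N, if the wrist force passes 120 N, or if a joint passes its speed limit or range.

## Working session

There is one attempt and no reset: what is moved stays moved. The work goes in short steps, Python scripts to look and compute and a tool call to move; the robot and the scene stay as the last step left them, time stands still between calls to the robot, and variables do not carry over. Pictures are saved under pics/ and viewed, at most 10 in all, crops included, and the job is handed in when it is done.

Besides the shell and the picture viewer there is one more tool, called after "Call:" by a JSON object that holds its "api" and its "payload", one argument or row to a line. play_rows: Moves the arm, as the interface text tells. Its arguments: {"type":"object","properties":{"translation":{"type":"array","items":{"type":"array","items":{"type":"number"}}},"yaw":{"type":"array","items":{"type":"number"}},"hand":{"type":"number"},"force":{"type":"number"}},"required":["translation","yaw"]}

```bash
mkdir -p pics
cat > h.py <<'E'
import numpy as np, cv2
from cell import telemetry, eyes, manip
def snap(n,f=None):
    c=eyes.camera(n)
    if f: cv2.imwrite('pics/'+f,cv2.cvtColor(np.asarray(c['pixels']),cv2.COLOR_RGB2BGR))
    return c
def ray(c,u,v):
    T=np.array(c['cam_to_world']); d=T[:3,:3]@np.array([(u-c['cx'])/c['fx'],-(v-c['cy'])/c['fy'],-1.]); return T[:3,3],d
def plane(c,u,v,z):
    o,d=ray(c,u,v); return o+d*(z-o[2])/d[2]
def proj(c,p):
    T=np.array(c['cam_to_world']); q=T[:3,:3].T@(np.array(p)-T[:3,3]); return c['cx']+c['fx']*q[0]/-q[2], c['cy']-c['fy']*q[1]/-q[2]
E
python3 - <<'E'
from h import *
for n in('scene','top'):
    c=snap(n,n+'1.png'); print({k:np.round(v,3).tolist() for k,v in c.items() if k!='pixels'})
print(telemetry.read_state())
E
```

```text
{'fx': 426.192, 'fy': 426.192, 'cx': 281.042, 'cy': 203.73, 'cam_to_world': [[-0.85, 0.378, -0.367, 208.804], [-0.527, -0.606, 0.597, 508.251], [0.004, 0.7, 0.714, 689.468], [0.0, 0.0, 0.0, 1.0]]}
{'fx': 439.351, 'fy': 439.351, 'cx': 276.834, 'cy': 203.57, 'cam_to_world': [[-0.018, 0.996, -0.091, 437.858], [-1.0, -0.018, 0.002, 2.234], [-0.0, 0.091, 0.996, 957.303], [0.0, 0.0, 0.0, 1.0]]}
{'clock': 0.1, 'joints': array([-1.32659493e+00,  3.00408689e-01,  1.52148141e+00,  4.87610121e-06,
        1.32069594e+00, -6.65897448e-02]), 'qd': array([-0.00040689, -0.00072201,  0.00145194, -0.00142152,  0.00043233,
       -0.00027789]), 'effort': array([ 1.32343015e-03, -5.32643795e+01, -3.53281581e+01,  7.09410198e-02,
        2.34385132e-02, -6.11561882e-05]), 'eef_pos': array([ 168.13978025, -523.40551916,  173.06274106]), 'eef_rot': array([-3.14060178e+00, -7.08134706e-05,  3.10789892e-01]), 'wrist_force': array([-0.90309568,  0.03078727, -0.86892619]), 'moment': array([-0.0262054 , -0.06000795,  0.0736538 ]), 'finger_force': 0.0, 'finger_gap': 94.2032408600624}
```

View pics/scene1.png

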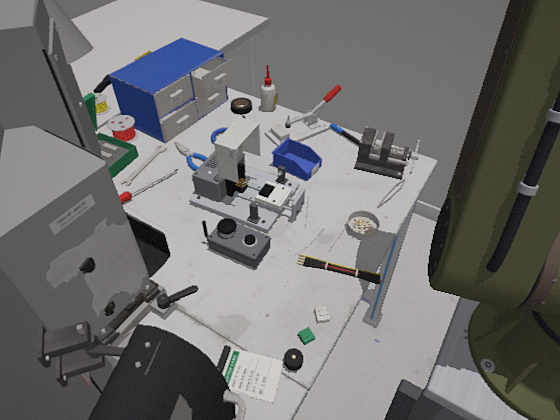

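View pics/top1.png

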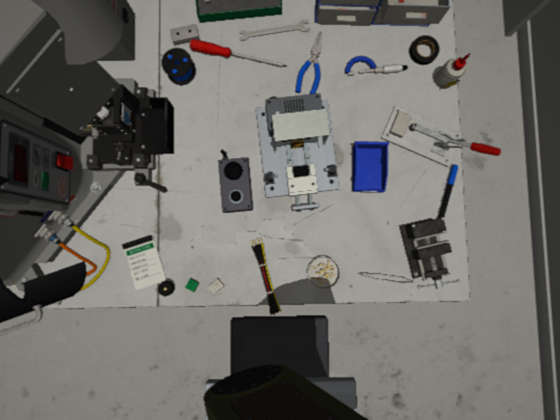

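The scene view shows the fixture with its hood open near (240,180), the control box at (240,240) and the bin at (297,158). In the top view the fixture is at (298,150), the box at (236,182) with its aerial at (223,153), and the push plate near (304,205). I'll zoom in on the top view.

Run:
```python
import cv2
a=cv2.imread('pics/top1.png')[85:225,205:355]; cv2.imwrite('pics/top1c.png',cv2.resize(a,None,fx=4,fy=4,interpolation=cv2.INTER_CUBIC))
a=cv2.imread('pics/scene1.png')[110:275,180:340]; cv2.imwrite('pics/scene1c.png',cv2.resize(a,None,fx=3.6,fy=3.6,interpolation=cv2.INTER_CUBIC))
```

```text
(no output)
```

View pics/top1c.png

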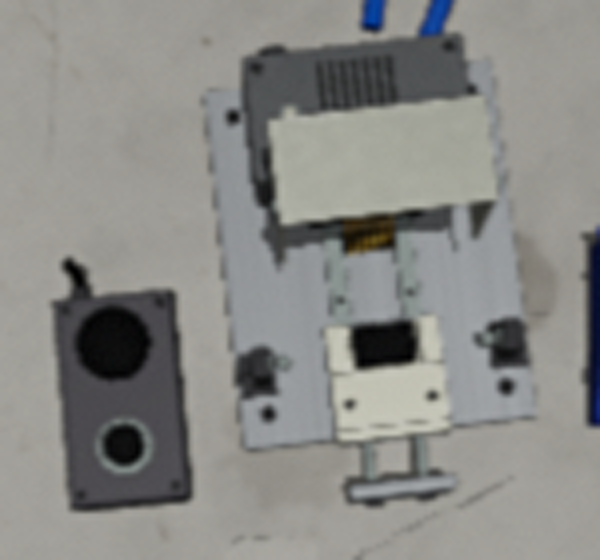

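View pics/scene1c.png

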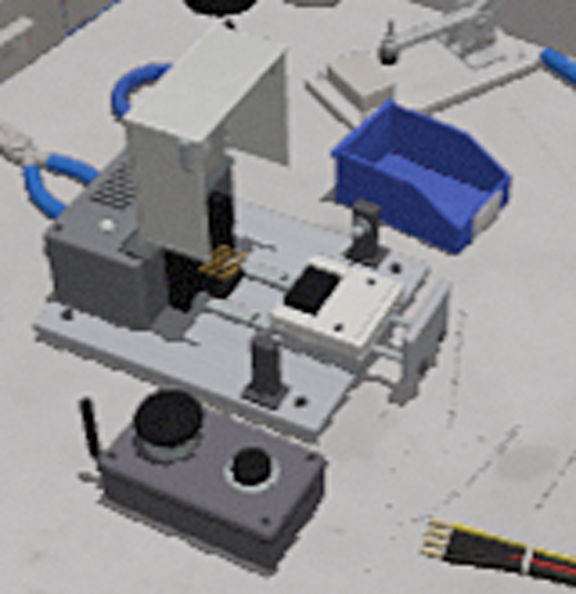

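The top crop gives base corners at (243,450), (535,415), (207,90) and (490,60), the start button at (124,446), the stop button at (113,343) and the push plate from (348,492) to (455,480). The scene crop confirms the start button is the low one at the near end and that the hood stands almost vertical.

```bash
cat >> h.py <<'E'
def cp(c,u,v,z): return plane(c,205+u/4-.375,85+v/4-.375,z)
E
python3 - <<'E'
from h import *
t=snap('top'); s=snap('scene')
FL,FR,BL,BR=[cp(t,*p,15)[:2] for p in((243,450),(535,415),(207,90),(490,60))]
print(FL,FR,BL,BR,[np.linalg.norm(a-b) for a,b in((FL,FR),(BL,BR),(FL,BL),(FR,BR))])
ctr=(FL+FR+BL+BR)/4
ax=(BL+BR-FL-FR); ay=(FL+BL-FR-BR)
y1=np.arctan2(ax[1],ax[0]); y2=np.arctan2(-ay[0],ay[1]); print('yaw',y1,y2)
yaw=(y1*200+y2*160)/360; c_,s_=np.cos(yaw),np.sin(yaw); R=np.array([[c_,-s_],[s_,c_]])
O=ctr-R@[2,0]; print('origin',O,yaw)
W=lambda x,y,z:np.r_[O+R@[x,y],z]
inv=lambda p:R.T@(p[:2]-O)
for n,u,v,z in(('plateL',348,502,58),('plateR',455,487,58),('housBL',243,58,73),('housBR',465,38,73),('postL',258,360,59),('postR',510,335,59)): p=cp(t,u,v,z);print(n,p,inv(p))
print('start',cp(t,124,446,50),'stop',cp(t,113,343,66), 'dist',np.linalg.norm((cp(t,124,446,50)-cp(t,113,343,66))[:2]))
# box top corners
print('box',[cp(t,*p,39)[:2].round(1).tolist() for p in((54,303),(174,290),(190,498),(72,508))])
# scene view check: start at crop(252,466), base front left corner (318,435)
sc=lambda u,v,z:plane(s,180+u/3.6-.36,110+v/3.6-.36,z)
print('scene start',sc(252,464,50),'stop',sc(168,415,66),'FL',sc(318,432,15),'plate top L/R',sc(405,330,58),sc(450,283,58))
for p in (sc(405,330,58),sc(450,283,58)): print(inv(p))
# hood angle: lip edge corners in the top: front edge of hood
for th in (1.3,1.4,1.5,1.6):
  out=[]
  for dx,dz in((100,4),(100,-45)):
    x=30-dx*np.cos(th)+dz*np.sin(th)*1; z=76.5+dx*np.sin(th)+dz*np.cos(th)
    for y in(50,-50):
      u,v=proj(t,W(x,y,z)); us,vs=proj(s,W(x,y,z)); out.append([round((u-205)*4),round((v-85)*4),round((us-180)*3.6),round((vs-110)*3.6)])
  print(th,out)
E
```

```text
[538.4354935   25.14329347] [ 554.52871456 -132.85453203] [737.67377217  41.71995379] [ 751.71207914 -114.23855046] [np.float64(158.81531610010072), np.float64(156.5890453049324), np.float64(199.926679947069), np.float64(198.06017781529806)]
yaw 0.0885436618092624 0.09568057693980418
origin [643.5959207 -45.240633 ] 0.09171562408950318
plateL [506.02241648 -29.34270701  58.        ] [-135.53924747   28.43106593]
plateR [512.73063884 -84.44999846  58.        ] [-133.90633613  -27.05900002]
housBL [735.81202178  20.45708088  73.        ] [97.84558608 56.975786  ]
housBR [744.30412829 -94.4825036   73.        ] [ 95.77501804 -58.25848278]
postL [580.32261337  15.57690145  59.        ] [-57.43727262  66.3569411 ]
postR [ 590.97287356 -114.9232189    59.        ] [-58.78390186 -64.57012273]
start [537.92925626  86.03742544  50.        ] stop [589.3926398  89.6725227  66.       ] dist 51.59160568539396
box [[616.0, 123.4], [621.8, 59.7], [511.1, 52.7], [507.0, 114.6]]
scene start [538.9310888   86.92621537  50.        ] stop [588.9632688   93.22881506  66.        ] FL [538.23650694  23.74033725  15.        ] plate top L/R [517.05047523 -37.62262979  58.        ] [514.46678796 -85.90632576  58.        ]
[-125.31587297   19.17591521]
[-132.31086471  -28.66821533]
1.3 [[272, 175, 163, 135], [491, 152, 254, 40], [284, 283, 240, 179], [500, 259, 326, 80]]
1.4 [[270, 153, 147, 128], [489, 130, 239, 33], [282, 261, 225, 165], [499, 237, 312, 67]]
1.5 [[268, 131, 131, 121], [486, 108, 224, 27], [279, 238, 209, 152], [498, 214, 298, 54]]
1.6 [[265, 110, 115, 116], [484, 86, 209, 23], [277, 214, 193, 140], [497, 191, 282, 43]]
```

The measured sizes agree with the given ones. The shuttle is about 41 mm out and the hood is at about 1.56 rad. Now I'll move in front of the push plate with the fingers shut and yaw aligned to the fixture.

Call:
{"api": "play_rows", "payload": {
  "translation": [
    [0.02,0.03,0],
    [0.05,0.075,0],
    [0.08,0.12,0],
    [0.11,0.165,0],
    [0.14,0.21,0],
    [0.17,0.255,0],
    [0.2,0.3,0],
    [0.23,0.345,0],
    [0.26,0.39,0],
    [0.285,0.43,0],
    [0.3,0.455,0],
    [0.306,0.463,0]
  ],
  "yaw": [-0.02,-0.04,-0.06,-0.08,-0.1,-0.12,-0.14,-0.16,-0.18,-0.2,-0.21,-0.219],
  "hand": 0
}}

```text
clock: 1.7
eef_pos: [474.6, -59.5, 173.3]
eef_rot: [-3.141, 0.0, 0.093]
wrist_force: [-1.1, -0.1, 0.1]
finger_gap: 0.4
finger_force: 0.0
```

Call:
{"api": "play_rows", "payload": {
  "translation": [
    [0,0,-0.03],
    [0,0,-0.06],
    [0,0,-0.09],
    [0,0,-0.12],
    [0,0,-0.137],
    [0,0,-0.137],
    [0,0,-0.137]
  ],
  "yaw": [0,0,0,0,0,0,0]
}}

```text
clock: 2.58
eef_pos: [474.5, -61.1, 37.4]
eef_rot: [3.141, -0.001, 0.091]
wrist_force: [-0.7, -0.1, -0.0]
finger_gap: 0.8
finger_force: 0.0
```

Call:
{"api": "play_rows", "payload": {
  "translation": [
    [0.008,0.0007,0],
    [0.016,0.0015,0],
    [0.022,0.002,0],
    [0.027,0.0025,0],
    [0.032,0.003,0],
    [0.037,0.0034,0],
    [0.042,0.0039,0],
    [0.047,0.0043,0],
    [0.052,0.0048,0],
    [0.056,0.0052,0],
    [0.06,0.0055,0],
    [0.06,0.0055,0]
  ],
  "yaw": [0,0,0,0,0,0,0,0,0,0,0,0]
}}

```text
clock: 4.08
eef_pos: [534.3, -55.1, 36.5]
eef_rot: [-3.142, 0.0, 0.092]
wrist_force: [0.2, -0.3, 0.5]
finger_gap: 0.5
finger_force: 0.0
```

Call:
{"api": "play_rows", "payload": {
  "translation": [
    [0.003,0.0003,0],
    [0.006,0.0006,0],
    [0.008,0.0008,0],
    [0.008,0.0008,0]
  ],
  "yaw": [0,0,0,0]
}}

```text
clock: 4.58
eef_pos: [542.3, -54.3, 36.5]
eef_rot: [-3.142, 0.0, 0.092]
wrist_force: [0.2, -0.4, 0.5]
finger_gap: 0.8
finger_force: 0.0
```

Run:
```python
from h import *
t=snap('top'); s=snap('scene')
a=cv2.resize(t['pixels'][85:225,205:355],None,fx=3,fy=3,interpolation=2); b=cv2.resize(s['pixels'][110:250,180:330],(0,0),fx=3,fy=3,interpolation=2)[:420,:340]
cv2.imwrite('pics/p5.png',cv2.cvtColor(np.hstack([a,b]),cv2.COLOR_RGB2BGR))
print(proj(t,(542.3,-54.3,36.5)),proj(s,(542.3,-54.3,36.5)),telemetry.read_state()['wrist_force'])
```

```text
(np.float64(302.7445841610822), np.float64(193.53353960226755)) (np.float64(285.840691214538), np.float64(199.27602469238363)) [ 0.22141859  0.71760193 -0.29122516]
```

View pics/p5.png

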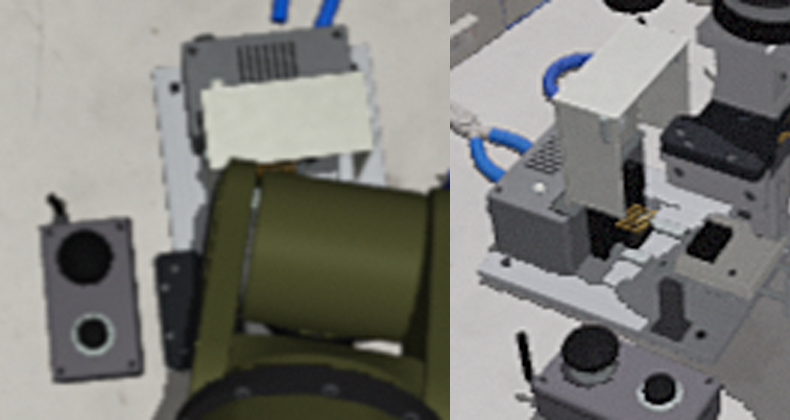

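The gripper body is seen over the fixture; the connector at (709,240) in the right panel seems not to have moved. I need a view of the fingertip itself.

Run:
```python
from h import *
s=snap('scene'); b=cv2.resize(s['pixels'][120:250,210:360],(0,0),fx=4,fy=4,interpolation=2)
cv2.imwrite('pics/p6.png',cv2.cvtColor(b,cv2.COLOR_RGB2BGR))
```

```text
(no output)
```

View pics/p6.png

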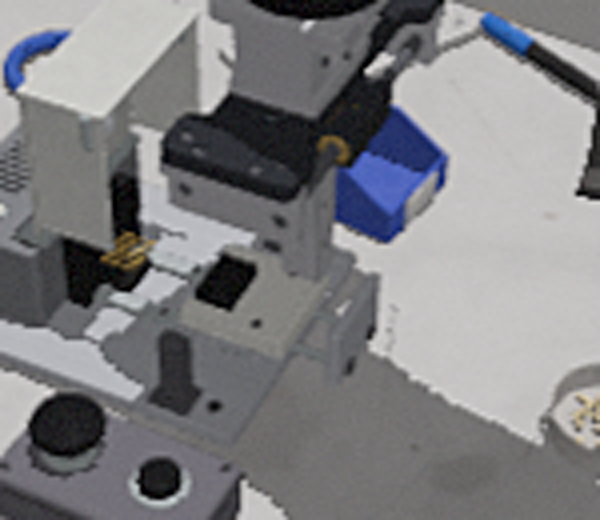

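Run:
```python
from h import *
s=snap('scene'); x0,y0=255,150
b=s['pixels'][y0:y0+75,x0:x0+60]
b=cv2.resize(b,(0,0),fx=8,fy=8,interpolation=cv2.INTER_CUBIC); b=np.clip(255*(b/255.)**0.6*1.1,0,255).astype(np.uint8)
old=cv2.cvtColor(cv2.imread('pics/scene1.png'),4)[y0:y0+75,x0:x0+40]; old=cv2.resize(old,(0,0),fx=8,fy=8,interpolation=cv2.INTER_CUBIC)
st=telemetry.read_state(); print(st['eef_pos'],st['eef_rot'],st['finger_gap'])
for z in(36.5,60,80):
    u,v=proj(s,(542.3,-54.3,z)); print(z,u,v); cv2.circle(b,(int((u-x0+.5)*8),int((v-y0+.5)*8)),3,(255,0,0),-1)
cv2.imwrite('pics/p7.png',cv2.cvtColor(np.hstack([b,old]),cv2.COLOR_RGB2BGR))
```

```text
[542.11851529 -54.34565967  36.554805  ] [-3.14158840e+00  6.02221883e-05  9.17893378e-02] 0.5994438137119958
36.5 285.840691214538 199.27602469238363
60 285.9710100666102 191.46469535773855
80 286.08577732941916 184.58553035296933
```

View pics/p7.png

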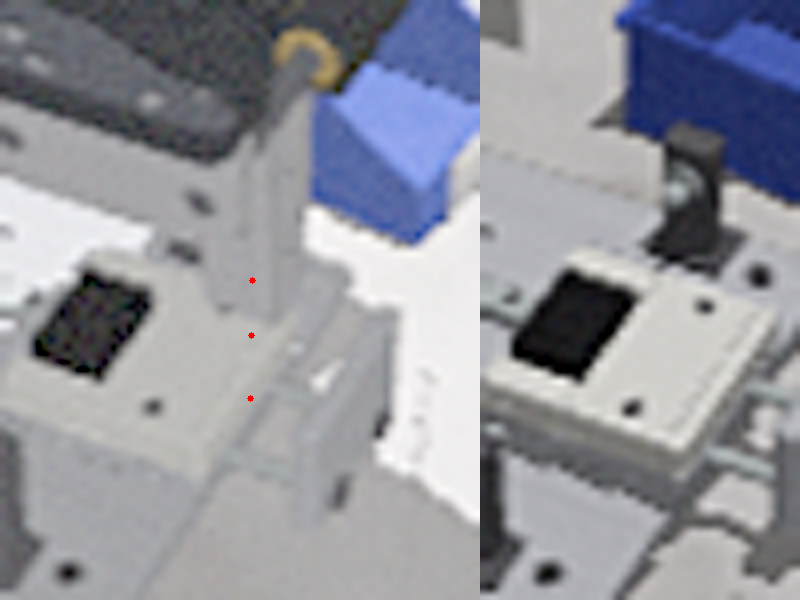

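The visible fingertip ends near (250,318), about where z≈65 would be, and the shuttle has not moved. The tip seems to be higher than reported. I'll raise it, back off over clear bench and look again.

Call:
{"api": "play_rows", "payload": {
  "translation": [
    [0,0,0.02],
    [0,0,0.04],
    [-0.04,-0.0037,0.04],
    [-0.08,-0.0073,0.04],
    [-0.1,-0.0092,0.04],
    [-0.1,-0.0092,0.02],
    [-0.1,-0.0092,0.0],
    [-0.1,-0.0092,0.0]
  ],
  "yaw": [0,0,0,0,0,0,0,0]
}}

```text
clock: 5.78
eef_pos: [441.4, -63.4, 35.8]
eef_rot: [-3.141, 0.002, 0.092]
wrist_force: [0.6, 0.3, 0.0]
finger_gap: 0.4
finger_force: 0.0
```

Run:
```python
from h import *
s=snap('scene'); x0,y0=270,130
b=s['pixels'][y0:y0+120,x0:x0+120]
b=cv2.resize(b,(0,0),fx=5,fy=5,interpolation=cv2.INTER_CUBIC)
st=telemetry.read_state(); p=st['eef_pos'];print(p)
for z in(0,p[2],p[2]+30):
    u,v=proj(s,(p[0],p[1],z)); print(z,u,v); cv2.circle(b,(int((u-x0+.5)*5),int((v-y0+.5)*5)),3,(255,0,0),-1)
cv2.imwrite('pics/p8.png',cv2.cvtColor(b,cv2.COLOR_RGB2BGR))
```

```text
[442.04430738 -63.52493601  36.63592534]
0 327.5841587189769 226.10742393086468
36.63592534189593 329.01381914863634 214.51733715138434
66.63592534189593 330.24845197830706 204.50831589023932
```

View pics/p8.png

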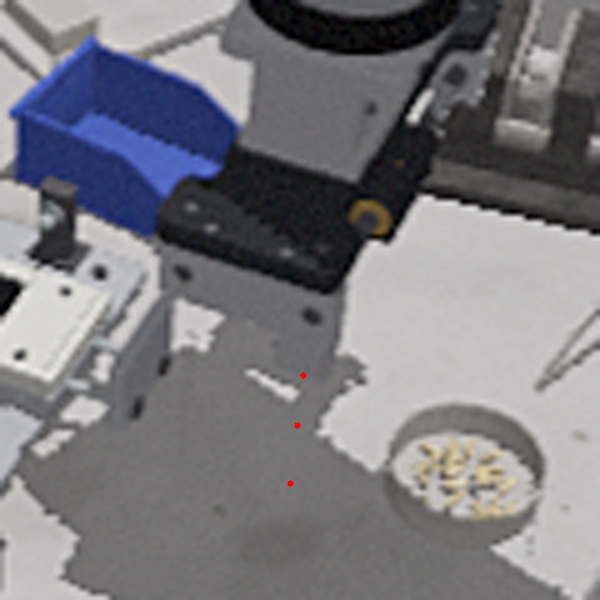

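The fingertip ends near (300,370), about 30 mm higher than reported. I'll calibrate it by touching clear bench gently.

Call:
{"api": "play_rows", "payload": {
  "translation": [
    [0,0,-0.006],
    [0,0,-0.012],
    [0,0,-0.018],
    [0,0,-0.022],
    [0,0,-0.026],
    [0,0,-0.028],
    [0,0,-0.03],
    [0,0,-0.032],
    [0,0,-0.032]
  ],
  "yaw": [0,0,0,0,0,0,0,0,0]
}}

```text
clock: 6.95
eef_pos: [442.1, -63.5, 4.5]
eef_rot: [-3.142, 0.0, 0.092]
wrist_force: [-0.2, 1.3, -0.5]
finger_gap: 0.4
finger_force: 0.0
```

Run:
```python
from h import *
s=snap('scene','sA.png');t=snap('top','tA.png')
st=telemetry.read_state(); p=st['eef_pos'];print(p,st['wrist_force'],st['joints'])
# body lower +y -x corner, predicted
for dx in(-37,37):
  for z in (p[2]+97,p[2]+125): print(dx,z,proj(s,(p[0]+dx-8,p[1]+88,z)),proj(t,(p[0]+dx-8,p[1]+88,z)))
x0,y0=270,130
b=np.hstack([cv2.resize(s['pixels'][130:250,270:370],(0,0),fx=4,fy=4,interpolation=2),cv2.resize(t['pixels'][150:270,230:330],(0,0),fx=4,fy=4,interpolation=2)])
cv2.imwrite('pics/p9.png',cv2.cvtColor(b,cv2.COLOR_RGB2BGR))
```

```text
[442.24375694 -63.52644767   4.60083656] [0.07326817 0.59515632 1.11061991] [-2.24700996e-01  3.07000079e-01  1.96019741e+00  3.89946078e-05
  8.74325962e-01  1.25423033e+00]
-37 101.60083656049841 (np.float64(331.7265885209392), np.float64(229.68699839680747)) (np.float64(265.7311341487288), np.float64(265.08143455451176))
-37 129.6008365604984 (np.float64(333.12376312457), np.float64(219.34117263043217)) (np.float64(265.3530313177308), np.float64(265.80627391252204))
37 101.60083656049841 (np.float64(296.6968417479429), np.float64(213.97966024571613)) (np.float64(265.1165462671754), np.float64(226.74214139226697))
37 129.6008365604984 (np.float64(297.15305243876327), np.float64(203.5912455405189)) (np.float64(264.72080813936077), np.float64(226.16882131192017))
```

View pics/p9.png

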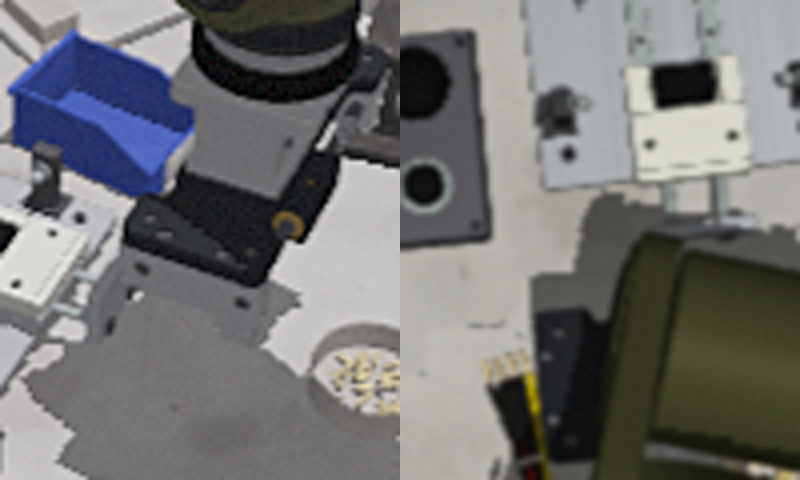

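The right panel shows the gripper in the predicted xy, with its cap at top pixels (264,228)–(265,264). The left panel puts the body about 30 mm higher than reported, and there has been no contact at a reported z of 4.5. I'll continue down to contact.

Call:
{"api": "play_rows", "payload": {
  "translation": [
    [0,0,-0.004],
    [0,0,-0.008],
    [0,0,-0.011],
    [0,0,-0.013],
    [0,0,-0.015],
    [0,0,-0.017],
    [0,0,-0.019],
    [0,0,-0.02],
    [0,0,-0.02]
  ],
  "yaw": [0,0,0,0,0,0,0,0,0]
}}

```text
clock: 8.18
eef_pos: [442.2, -63.5, -15.5]
eef_rot: [-3.142, 0.0, 0.092]
wrist_force: [-0.2, -0.3, -0.6]
finger_gap: 0.5
finger_force: 0.0
```

Call:
{"api": "play_rows", "payload": {
  "translation": [
    [0,0,-0.001],
    [0,0,-0.002],
    [0,0,-0.003],
    [0,0,-0.004],
    [0,0,-0.005],
    [0,0,-0.006],
    [0,0,-0.006]
  ],
  "yaw": [0,0,0,0,0,0,0]
}}

```text
clock: 9.05
eef_pos: [442.2, -63.5, -21.5]
eef_rot: [-3.142, 0.0, 0.092]
wrist_force: [0.1, 0.4, 0.2]
finger_gap: 0.7
finger_force: 0.0
```

Call:
{"api": "play_rows", "payload": {
  "translation": [
    [0,0,-0.001],
    [0,0,-0.002],
    [0,0,-0.003],
    [0,0,-0.004],
    [0,0,-0.004]
  ],
  "yaw": [0,0,0,0,0]
}}

```text
clock: 9.68
eef_pos: [442.1, -63.5, -25.5]
eef_rot: [-3.142, 0.0, 0.092]
wrist_force: [0.1, 1.0, 0.3]
finger_gap: 0.7
finger_force: 0.0
```

Call:
{"api": "play_rows", "payload": {
  "translation": [
    [0,0,-0.001],
    [0,0,-0.002],
    [0,0,-0.003],
    [0,0,-0.003]
  ],
  "yaw": [0,0,0,0]
}}

```text
clock: 10.18
eef_pos: [442.2, -63.5, -28.5]
eef_rot: [-3.142, 0.0, 0.092]
wrist_force: [-0.8, 0.6, -0.4]
finger_gap: 0.7
finger_force: 0.0
```

Call:
{"api": "play_rows", "payload": {
  "translation": [
    [0,0,-0.001],
    [0,0,-0.002],
    [0,0,-0.003],
    [0,0,-0.003]
  ],
  "yaw": [0,0,0,0]
}}

```text
clock: 10.68
eef_pos: [442.2, -63.5, -31.5]
eef_rot: [-3.142, 0.0, 0.092]
wrist_force: [-0.2, 0.2, -0.2]
finger_gap: 0.2
finger_force: 0.0
```

Call:
{"api": "play_rows", "payload": {
  "translation": [
    [0,0,-0.001],
    [0,0,-0.002],
    [0,0,-0.002]
  ],
  "yaw": [0,0,0]
}}

```text
clock: 11.05
eef_pos: [442.4, -63.6, -31.9]
eef_rot: [3.141, -0.0, 0.092]
wrist_force: [-11.6, 1.9, 31.6]
finger_gap: 0.4
finger_force: 16.7
```

Bench contact is at reported z ≈ -31.6, so true z = reported + 31.6. Next: raise to true z 37 and push the shuttle.

Call:
{"api": "play_rows", "payload": {
  "translation": [
    [0,0,0.02],
    [0,0,0.038],
    [0.02,0.0018,0.038],
    [0.045,0.0041,0.038],
    [0.052,0.0048,0.038],
    [0.058,0.0053,0.038],
    [0.064,0.0059,0.038],
    [0.07,0.0064,0.038],
    [0.075,0.0069,0.038],
    [0.08,0.0074,0.038],
    [0.085,0.0078,0.038],
    [0.09,0.0083,0.038]
  ],
  "yaw": [0,0,0,0,0,0,0,0,0,0,0,0]
}}

```text
clock: 12.55
eef_pos: [532.5, -55.2, 4.5]
eef_rot: [-3.142, 0.0, 0.092]
wrist_force: [-3.6, 1.0, -1.1]
finger_gap: 0.6
finger_force: 1.4
```

Call:
{"api": "play_rows", "payload": {
  "translation": [
    [0.003,0.0003,0],
    [0.005,0.0005,0],
    [0.007,0.0006,0],
    [0.008,0.0007,0],
    [0.009,0.0008,0],
    [0.01,0.0009,0]
  ],
  "yaw": [0,0,0,0,0,0]
}}

```text
clock: 13.3
eef_pos: [541.8, -54.3, 4.5]
eef_rot: [-3.141, 0.001, 0.092]
wrist_force: [-10.3, -0.5, 5.1]
finger_gap: 0.4
finger_force: 5.0
```

Call:
{"api": "play_rows", "payload": {
  "translation": [
    [0.0005,0,0],
    [0.001,0.0001,0],
    [0.001,0.0001,0]
  ],
  "yaw": [0,0,0]
}}

```text
clock: 13.68
eef_pos: [541.7, -54.3, 4.5]
eef_rot: [-3.141, 0.004, 0.092]
wrist_force: [-14.0, -0.6, 6.8]
finger_gap: 0.2
finger_force: 7.2
```

The shuttle is home: the position holds while the force rises. Now I'll back off, go over the open hood and come down behind it.

Call:
{"api": "play_rows", "payload": {
  "translation": [
    [-0.012,-0.001,0],
    [-0.015,-0.0014,0.03],
    [-0.015,-0.0014,0.08],
    [-0.015,-0.0014,0.13],
    [-0.015,-0.0014,0.179],
    [0.02,0.002,0.179],
    [0.06,0.0055,0.179],
    [0.1,0.0092,0.179],
    [0.14,0.0129,0.179],
    [0.17,0.0156,0.179],
    [0.17,0.0156,0.179],
    [0.17,0.0156,0.179]
  ],
  "yaw": [0,0,0,0,0,0,0,0,0,0,0,0]
}}

```text
clock: 15.18
eef_pos: [712.8, -38.8, 183.6]
eef_rot: [3.142, -0.0, 0.092]
wrist_force: [-0.2, -0.0, 0.3]
finger_gap: 0.5
finger_force: 0.0
```

Call:
{"api": "play_rows", "payload": {
  "translation": [
    [0,0,-0.02],
    [0,0,-0.045],
    [0,0,-0.064],
    [0,0,-0.064]
  ],
  "yaw": [0,0,0,0]
}}

```text
clock: 15.68
eef_pos: [712.4, -38.7, 118.6]
eef_rot: [-3.141, 0.002, 0.092]
wrist_force: [0.1, 0.2, 0.5]
finger_gap: -0.0
finger_force: 0.0
```

Now I'll sweep the hood over and down.

Call:
{"api": "play_rows", "payload": {
  "translation": [
    [-0.015,-0.0014,0],
    [-0.025,-0.0023,0.002],
    [-0.041,-0.0038,0.003],
    [-0.049,-0.0045,0.0025],
    [-0.057,-0.0052,0.0015],
    [-0.065,-0.006,-0.0015],
    [-0.0715,-0.0066,-0.005],
    [-0.0785,-0.0072,-0.009],
    [-0.0855,-0.0079,-0.013],
    [-0.092,-0.0085,-0.018],
    [-0.0985,-0.0091,-0.024],
    [-0.0985,-0.0091,-0.024]
  ],
  "yaw": [0,0,0,0,0,0,0,0,0,0,0,0]
}}

```text
clock: 17.18
eef_pos: [614.0, -47.7, 95.0]
eef_rot: [-3.141, 0.001, 0.092]
wrist_force: [0.0, -0.6, 0.5]
finger_gap: 0.7
finger_force: 0.0
```

Call:
{"api": "play_rows", "payload": {
  "translation": [
    [-0.0055,-0.0005,-0.0065],
    [-0.0106,-0.001,-0.0135],
    [-0.016,-0.0015,-0.021],
    [-0.021,-0.0019,-0.0293],
    [-0.022,-0.002,-0.031],
    [-0.022,-0.002,-0.031]
  ],
  "yaw": [0,0,0,0,0,0]
}}

```text
clock: 17.92
eef_pos: [592.7, -49.8, 64.5]
eef_rot: [-3.142, 0.0, 0.092]
wrist_force: [-0.5, -0.0, -0.3]
finger_gap: 0.6
finger_force: 0.0
```

Call:
{"api": "play_rows", "payload": {
  "translation": [
    [-0.001,0,-0.003],
    [-0.002,-0.0002,-0.006],
    [-0.003,-0.0003,-0.008],
    [-0.004,-0.0004,-0.01],
    [-0.004,-0.0004,-0.012],
    [-0.004,-0.0004,-0.013],
    [-0.004,-0.0004,-0.014],
    [-0.004,-0.0004,-0.014]
  ],
  "yaw": [0,0,0,0,0,0,0,0]
}}

```text
clock: 18.92
eef_pos: [588.4, -50.1, 50.2]
eef_rot: [-3.141, 0.001, 0.092]
wrist_force: [0.3, 0.6, -0.2]
finger_gap: 0.6
finger_force: 0.0
```

Call:
{"api": "play_rows", "payload": {
  "translation": [
    [0,0,-0.001],
    [0,0,-0.002],
    [0,0,-0.002]
  ],
  "yaw": [0,0,0]
}}

```text
clock: 19.3
eef_pos: [588.7, -50.1, 48.9]
eef_rot: [3.142, -0.0, 0.092]
wrist_force: [-1.9, 0.5, 3.6]
finger_gap: 0.7
finger_force: 2.2
```

Call:
{"api": "play_rows", "payload": {
  "translation": [
    [0,0,-0.001],
    [0,0,-0.001]
  ],
  "yaw": [0,0]
}}

```text
clock: 19.55
eef_pos: [588.8, -50.1, 48.7]
eef_rot: [3.141, -0.001, 0.092]
wrist_force: [-6.6, 0.6, 14.0]
finger_gap: 0.3
finger_force: 6.7
```

Contact is stiff at true z ≈ 80.5, which is the shut height. I'll push slightly more, then rise, move above the start button and look.

Call:
{"api": "play_rows", "payload": {
  "translation": [
    [0,0,-0.0005],
    [0,0,-0.0005],
    [0,0,0.02],
    [0,0,0.045],
    [-0.01,0.03,0.045],
    [-0.023,0.065,0.045],
    [-0.038,0.105,0.045],
    [-0.05,0.1365,0.045],
    [-0.05,0.1365,0.045],
    [-0.05,0.1365,0.03],
    [-0.05,0.1365,0.02],
    [-0.05,0.1365,0.02]
  ],
  "yaw": [0,0,0,0,0,0,0,0,0,0,0,0]
}}

```text
clock: 21.05
eef_pos: [538.2, 85.6, 66.1]
eef_rot: [3.142, 0.002, 0.091]
wrist_force: [-0.5, -0.1, -1.3]
finger_gap: 0.3
finger_force: 0.0
```

Run:
```python
from h import *
s=snap('scene'); t=snap('top'); p=telemetry.read_state()['eef_pos'];print(p)
b=cv2.resize(s['pixels'][130:280,180:310],(0,0),fx=3.6,fy=3.6,interpolation=2)
u,v=proj(s,(p[0],p[1],p[2]+31.6));cv2.circle(b,(int((u-180)*3.6),int((v-130)*3.6)),2,(255,0,0),-1)
c=cv2.resize(t['pixels'][85:235,225:315],(0,0),fx=3.6,fy=3.6,interpolation=2)
o=np.hstack([b,c]);print(o.shape); cv2.imwrite('pics/p10.png',cv2.cvtColor(o,cv2.COLOR_RGB2BGR))
```

```text
[538.81386365  85.92986794  67.39522599]
(540, 792, 3)
```

View pics/p10.png

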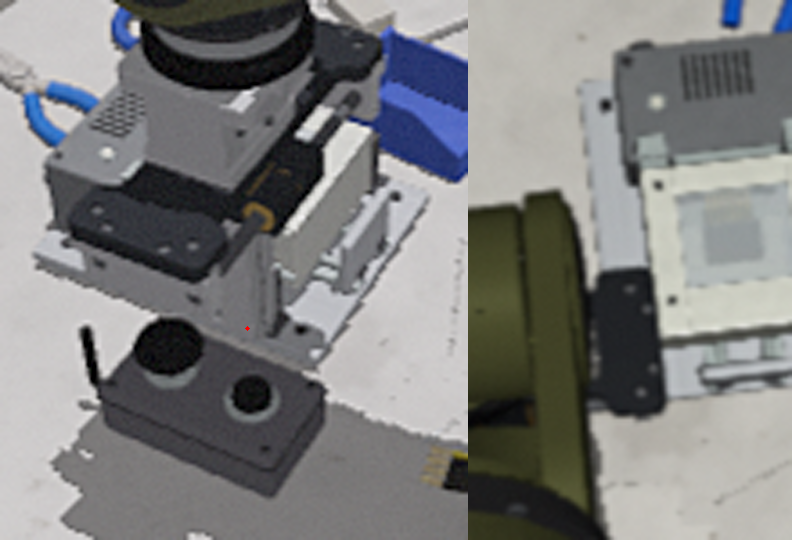

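The hood is shut (right panel, window at (735,230)) and the push plate is in at (715,375). The fingertip (dot at (247,328)) is above the start button at (252,393). Now I'll descend.

Call:
{"api": "play_rows", "payload": {
  "translation": [
    [0,0,-0.02],
    [0,0,-0.038],
    [0,0,-0.044],
    [0,0,-0.048],
    [0,0,-0.05],
    [0,0,-0.051],
    [0,0,-0.052],
    [0,0,-0.052]
  ],
  "yaw": [0,0,0,0,0,0,0,0]
}}

```text
clock: 22.15
eef_pos: [538.9, 86.4, 15.8]
eef_rot: [3.142, -0.001, 0.092]
wrist_force: [-1.2, 0.2, 1.8]
finger_gap: 0.5
finger_force: 1.6
```

Call:
{"api": "play_rows", "payload": {
  "translation": [
    [0,0,-0.001],
    [0,0,-0.002],
    [0,0,-0.002]
  ],
  "yaw": [0,0,0]
}}

```text
clock: 22.52
eef_pos: [538.9, 86.4, 13.6]
eef_rot: [-3.142, -0.0, 0.092]
wrist_force: [-0.7, -0.9, 4.5]
finger_gap: 0.6
finger_force: 2.3
```

Spring forces match the button. I'll press to the bottom.

Call:
{"api": "play_rows", "payload": {
  "translation": [
    [0,0,-0.0005],
    [0,0,-0.001],
    [0,0,-0.001]
  ],
  "yaw": [0,0,0]
}}

```text
clock: 22.9
eef_pos: [538.9, 86.4, 13.2]
eef_rot: [3.142, -0.001, 0.092]
wrist_force: [-3.6, 0.1, 11.5]
finger_gap: 0.5
finger_force: 5.9
```

Bottomed out: 11.5 N, and the position has stopped. Release straight up.

Call:
{"api": "play_rows", "payload": {
  "translation": [
    [0,0,0.003],
    [0,0,0.01],
    [0,0,0.03],
    [0,0,0.07],
    [0,0,0.11],
    [0,0,0.11],
    [0,0,0.11]
  ],
  "yaw": [0,0,0,0,0,0,0]
}}

```text
clock: 23.78
eef_pos: [538.1, 86.3, 121.6]
eef_rot: [-3.142, 0.001, 0.092]
wrist_force: [0.5, -0.5, -0.6]
finger_gap: 0.2
finger_force: 0.0
```

Run:
```python
from h import *
print(telemetry.read_state()['wrist_force']); print(manip.sign_off())
```

```text
[ 0.50182396 -0.50809637 -0.58300113]
the job is handed in; nothing more can be done
None
```

The shuttle is home, the hood is shut and start was pressed to the bottom and released, in that order; I handed the job in at about 24 s, never touching stop, with the tool's reported height about 32 mm too low and corrected by touching the bench.

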